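Uncap and key on a bench laser range head

ROBOT

A 6-joint arm with a two-finger parallel gripper is mounted at the origin on the work surface. World frame = base frame: x ahead of the robot, y to its left, z up, the work surface at z = 0. Lengths are in m, angles in rad, forces in N, time in s.
With the tool pointing down it reaches from about 0.275 to 0.775 m from the base axis. Payload 14.6 kg.
Tool frame: the origin (TCP) lies between the finger pads; the fingertips stand 22 mm ahead of it and the grasp point (between the pads) lies 3 mm ahead of it; x points along the fingers, y is the direction in which the jaws open and shut, and the axes are right-handed (so a half turn about x gives the same grasp; the last joint's range is limited). The gripper opens to 85 mm and grips with 20 to 120 N. Pads are 22 mm wide; open, the fingers measure 114 mm over their backs; the gripper's body (76 mm by 85 mm) begins 54 mm behind the grasp point. The pads swing forward as they close: fully open they stand 13 mm farther back than shut.
Start: joints at [1.061, 0.263, -0.048, 1.259, 0, 1.415], TCP at [0.182, 0.492, 0.253] pointing down, gripper open.
Joint ranges: [-2.65, 2.65], [-0.89, 1.7], [-1.18, 1.37], [-2.13, 2.11], [-1.35, 1.29], [-3.14, 3.14]. Speed limits (rad/s): [1.89, 1.89, 2.57, 2.79, 3.14, 3.14].

INTERFACE

Orientations are given as a unit quaternion [w, x, y, z].
In Python, from plant import r gives the robot as it stands. Calls block until the motion is done:
- r.move_to(position, orientation): joint-space move of the TCP to a pose.
- r.move_straight(position, orientation=None, rate=0.15, force_limit=None): straight line of the TCP; orientation=None keeps the orientation; rate is the mean speed in m/s. With force_limit (N) it stops when the force on the tool has changed by that much, and returns True; else False.
- r.set_joints(angles): joint-space move.
- r.command_gripper(opening, force=None): finger opening in m; force is the grip in N (None keeps the last); returns when the fingers have stopped.
- r.sleep(seconds).
- r.ik(position, orientation): joint angles nearest the present ones, or None.
- r.camera(name): name is "scene" or "top" or "wrist"; returns a dict with "pixels" (420x560x3 uint8, red, green, blue), "intrinsics" (3x3 intrinsics, pixels), "extrinsics" (4x4, takes a point from camera to world coordinates). Camera axes: x right, y down, z forward; pixel columns grow to the right and rows downward; lengths in m; the calibration is good to about 2 mm. The wrist camera is an equidistant fisheye: a pixel r from the principal point sees the ray r / f radians off the axis. A picture is of the moment at which its call begins. There is no depth.
A pose or a line that the arm cannot do raises r.IKError and nothing moves.
- r.job_done(): hands the job in, once; it reports no verdict.
Readings, each from a call of its own:
- r.current_t(): time.
- r.current_joint_pos(): joint angles.
- r.current_qvel(): joint speeds.
- r.current_effort(): joint torques, N m.
- r.current_position(): TCP position.
- r.current_tcp_rot(): TCP orientation.
- r.current_force(): force on the tool from outside, world axes, zero at the start.
- r.current_wrist_torque(): the same for the moment, N m.
- r.current_finger_gap(): finger opening in m.
Only numpy, scipy, OpenCV 4.12 (cv2) and the standard library are available. Lean on these libraries where they do the work, as an engineer would, in place of code of your own. Each camera call takes 0.05 s, during which the arm holds its last target.

TASK

Get the laser range head ready to fire. Press the orange release button on its mount down until it stays in, twist the beam-stop cap a quarter turn anticlockwise, lift it off and set it down gently, upright and flat on the foam near the middle of the blue tray; only then take the red key from the wooden bit block, push it fully home in the key switch of the laser driver box and turn it clockwise to on, leaving the key in. Leave the other things on the desk where they are.

Things in the scene. Friction and masses are not known exactly. Their poses are not given: they have to be found in the camera images.
- head: Laser range head, fixed, left or right on the desk, yaw up to 0.4 rad: dark grey finned housing, top 54 mm above the table, with a bright bayonet ring (88 mm outside, top at 75 mm) that holds the cap, and the orange release button beside the ring at its -x side. Origin: on the mount's axis at table height; the housing spans x -78 to +50 mm, y -50 to +50 mm; z up.
- mount (a point): Centre of the mount's face, on its upright axis, 60 mm above the table; the cap's underside rests on it. Two tabs point inward from the ring over the cap's lugs. With the release down the cap turns anticlockwise seen from above, with about 2 mm of play sideways; from about 70 degrees on it lifts straight up; a stop ends the turn at about 100 degrees.
- button_top (a point): Centre of the top of the orange release button, 18 mm in diameter, standing 87 mm above the table, 60 mm from the mount's axis; its top stands 13 mm proud of its small housing and 12 mm above the ring. It moves with the button.
- release (a joint): Travel of the release button in m: 0 = up, catch blocking the cap; 0.010 = fully down. It is pressed straight down against a steady 3 N, has no spring, and stays where it is left. The catch is clear from about 0.0085.
- cap: Beam-stop cap, about 0.2 kg: steel spigot 56 mm across with two lugs 70 mm across (along x), black cover plate 80 mm across from 17 to 23 mm above the underside, and on it a yellow finger rib 50 mm long (x), 14 mm thick (y), top 47 mm above the underside. Origin: centre of the underside; z up. Locked, its x axis lies along the head's and its underside on the mount's face.
- tray: Blue square tray, fixed, 120 mm by 120 mm outside, walls 4 mm thick and 22 mm high, lined with dark foam whose top is 10 mm above the table. Origin: centre of its underside; x and y along its sides.
- tray_floor (a point): Centre of the foam's top face in the tray, 10 mm above the table; axes as the tray's.
- driver: Laser driver box, fixed, left or right on the desk, yaw up to 0.4 rad: light grey, 130 mm (x) by 110 mm (y) by 55 mm high, with the key switch in its top face, a red lamp and a rocker switch (under 7 mm high). Origin: centre of its underside. A white dot beside the key switch (-x side) marks off, a green dot marks on.
- key_slot (a point): Centre of the key slot's mouth, on the switch's upright axis, 57 mm above the table (20 mm towards -x, 12 mm towards +y from the driver box's centre). The slot is 19 mm by 8 mm, 23 mm deep; its long side lies along this point's x axis, which turns with the switch and at off is parallel to the driver box's x axis.
- keyswitch (a joint): Angle of the key switch in rad: 0 = off, 1.05 (60 degrees clockwise seen from above) = on, against a stop. Light friction of about 0.03 N m, no spring; it stays where it is left. The key has about 0.2 rad of play in the slot before it takes the switch along.
- key: Red key, 40 g, upright, blade down. Steel blade 16 mm wide (x), 5 mm thick (y), 20 mm long, narrower at the tip; above it a red collar 26 mm across, 4 mm thick, and a red bow 38 mm wide (x), 12 mm thick (y), top 34 mm above the collar's underside. Origin: centre of the collar's underside; z up. Fully home, the collar lies on the slot's mouth. It fits either way round.
- block: Wooden bit block, fixed, 80 mm (x) by 56 mm (y) by 50 mm high, with a slot in the middle of its top in which the key stands (collar on the block's top, key's x along the block's x) and three steel bits standing 4 mm proud along either short side. Origin: centre of its underside.
- earbuds: White earbud case, 56 x 46 x 22 mm, loose; leave alone. Origin: centre of its underside.
- board_blue: Blue development board, 101 x 54 x 12 mm, loose; leave alone. Origin: centre of its underside.
- board_small: Small green circuit board, 68 x 40 x 12 mm, loose; leave alone. Origin: centre of its underside.
- mug: White coffee mug, 74 mm in diameter, 70 mm high, loose; leave alone. Origin: centre of its underside.
- meter: Yellow multimeter lying flat, 150 x 75 x 44 mm, loose; leave alone. Origin: centre of its underside.
- screwdriver: Screwdriver with an orange handle, 170 mm long, lying flat, loose; leave alone. Origin: under its middle.
- probe: Small aluminium debug probe, 60 x 28 x 14 mm, loose; leave alone. Origin: centre of its underside.
Things that resemble listed ones, but are neither listed nor needed, are in the scene too. Leave any purple or turquoise look-alike of the cap alone.

How it is judged:
On the way, in this order (a step that is already met when the one before it is completed fails the run):
1. the release button is pressed in (value of joint release above 0.0085 m), for 0.1 s.
2. the cap is twisted about a quarter turn in the mount (angle between the x axis of cap and the x axis of head, either way round above 1.1 rad and z of cap in the frame of mount below 0.012 m and horizontal distance between cap and mount below 0.008 m), for 0.1 s.
3. the cap is lifted clear of the mount (z of cap in the frame of mount above 0.02 m), for 0.1 s.
4. the cap stands in the tray, let go (x of cap in the frame of tray_floor between -0.03 and 0.03 m and y of cap in the frame of tray_floor between -0.03 and 0.03 m and z of cap in the frame of tray_floor below 0.005 m and angle between cap's own z axis and vertical below 0.1 rad and linear speed of cap below 0.02 m/s and contact force between the fingers and cap below 0.1 N), for 0.2 s.
5. the key is fully home in the switch, which is still off (z of key in the frame of key_slot below 0.004 m and horizontal distance between key and key_slot below 0.005 m and angle between key's own z axis and vertical below 0.12 rad and value of joint keyswitch below 0.4 rad), for 0.1 s.
6. the key switch is turned to on (value of joint keyswitch above 0.9 rad), for 0.1 s.
At the end, for the whole second after the job is handed in: The cap stands upright (0.1 rad), at rest on the tray's foam (within 5 mm), its axis within 30 mm of the tray's centre along either side; the key is home in the switch (within 4 mm in height, 5 mm sideways, tilt under 0.12 rad) and the switch is on (over 0.9 rad) (x of cap in the frame of tray_floor between -0.03 and 0.03 m and y of cap in the frame of tray_floor between -0.03 and 0.03 m and z of cap in the frame of tray_floor below 0.005 m and angle between cap's own z axis and vertical below 0.1 rad and linear speed of cap below 0.02 m/s and z of key in the frame of key_slot below 0.004 m and horizontal distance between key and key_slot below 0.005 m and angle between key's own z axis and vertical below 0.12 rad and value of joint keyswitch above 0.9 rad); the robot touches nothing.
It fails at once if the cap is let fall: it moves at over 0.6 m/s out of the grip, as after a drop of 20 mm (contact force between the fingers and cap below 0.1 N and linear speed of cap above 0.6 m/s).
It fails at once if another thing on the desk is shifted by more than 30 mm (distance of any of earbuds, board_blue, board_small, mug, meter, screwdriver, probe from where it was at the start of the episode above 0.03 m).
It also fails if it takes over 72 s, if anything falls off the work surface, if the arm or the gripper's body presses on something with over 40 N, if the wrist force passes 120 N, or if a joint passes its speed limit or range.

## Working session

There is one attempt and no reset: what is moved stays moved. The work goes in short steps, each a Python script; the robot and the scene stay as the last script left them, time stands still between calls to the robot, and variables do not carry over. Pictures are saved under pics/ and viewed, and the job is handed in when it is done.

```bash
ls; mkdir -p pics
python3 - <<'E'
from plant import r
import cv2,numpy as np
for n in ["scene","top","wrist"]:
    c=r.camera(n); cv2.imwrite(f"pics/{n}0.png",c["pixels"][:,:,::-1]); print(n,np.round(c["intrinsics"],1).tolist(),np.round(c["extrinsics"],3).tolist())
    np.savez(f"pics/{n}0.npz",**c)
print(r.current_t(),r.current_tcp_rot())
E
```

```text
pics
scene [[440.8, 0.0, 278.0], [0.0, 440.8, 210.8], [0.0, 0.0, 1.0]] [[0.843, 0.36, -0.4, 1.076], [0.538, -0.54, 0.647, -0.801], [0.017, -0.76, -0.649, 0.876], [0.0, 0.0, 0.0, 1.0]]
top [[425.9, 0.0, 284.6], [0.0, 425.9, 203.7], [0.0, 0.0, 1.0]] [[-0.009, -0.998, 0.069, 0.505], [-1.0, 0.008, -0.013, 0.006], [0.012, -0.069, -0.998, 1.579], [0.0, 0.0, 0.0, 1.0]]
wrist [[325.2, 0.0, 281.7], [0.0, 325.2, 212.7], [0.0, 0.0, 1.0]] [[0.347, 0.886, 0.307, 0.102], [0.938, -0.328, -0.115, 0.521], [-0.001, 0.328, -0.945, 0.374], [0.0, 0.0, 0.0, 1.0]]
0.15 [ 0.69592025  0.12453828  0.6960969  -0.12503729]
```

View pics/scene0.png

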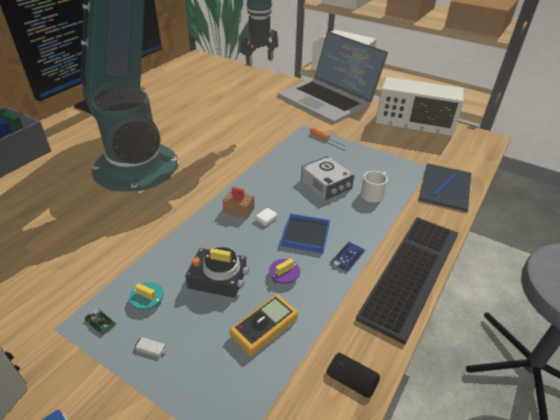

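View pics/top0.png

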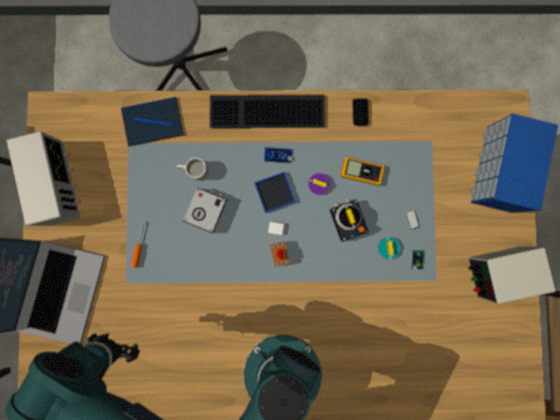

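View pics/wrist0.png

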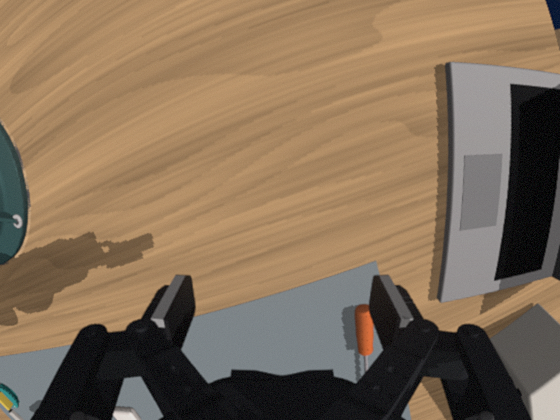

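Candidates for the cap, in the top view: the black cover with the yellow rib at (348,215), which sits in the bright ring on the dark housing; the purple one at (319,184); and the turquoise one at (390,247). I choose the one on the housing and check it in close crops.

```bash
cat > h.py <<'E'
import numpy as np,cv2
def load(n):
    d=np.load(f"pics/{n}.npz"); return d["pixels"],d["intrinsics"],d["extrinsics"]
def ray(K,T,px,fish=False):
    x=(px[0]-K[0,2])/K[0,0]; y=(px[1]-K[1,2])/K[1,1]
    if fish:
        t=np.hypot(x,y); s=np.sin(t)/t if t>1e-9 else 1.; d=np.array([x*s,y*s,np.cos(t)])
    else: d=np.array([x,y,1.])
    d=T[:3,:3]@d; return T[:3,3],d/np.linalg.norm(d)
def onz(K,T,px,z,fish=False):
    o,d=ray(K,T,px,fish); return o+d*(z-o[2])/d[2]
def proj(K,T,p,fish=False):
    c=T[:3,:3].T@(np.asarray(p)-T[:3,3])
    if fish:
        rr=np.hypot(c[0],c[1]); t=np.arctan2(rr,c[2]); s=t/rr
        return np.array([K[0,2]+K[0,0]*c[0]*s,K[1,2]+K[1,1]*c[1]*s])
    return np.array([K[0,2]+K[0,0]*c[0]/c[2],K[1,2]+K[1,1]*c[1]/c[2]])
def tri(rays):
    A=np.zeros((3,3));b=np.zeros(3)
    for o,d in rays:
        P=np.eye(3)-np.outer(d,d);A+=P;b+=P@o
    p=np.linalg.solve(A,b); return p,[np.linalg.norm((np.eye(3)-np.outer(d,d))@(p-o)) for o,d in rays]
def blobs(img,lo,hi,amin=5,roi=None):
    hsv=cv2.cvtColor(img,cv2.COLOR_RGB2HSV); m=cv2.inRange(hsv,np.array(lo),np.array(hi))
    if roi:
        k=np.zeros_like(m); k[roi[1]:roi[3],roi[0]:roi[2]]=255; m&=k
    n,l,s,c=cv2.connectedComponentsWithStats(m)
    return [(np.round(c[i],2).tolist(),int(s[i,4]),s[i,:4].tolist()) for i in range(1,n) if s[i,4]>=amin],l
E
python3 - <<'E'
from h import *
p,K,T=load("top0")
a=cv2.resize(p[150:280,310:430],None,fx=3.3,fy=3.3,interpolation=cv2.INTER_CUBIC)
b=cv2.resize(p[150:280,180:300],None,fx=3.3,fy=3.3,interpolation=cv2.INTER_CUBIC)
cv2.imwrite("pics/c1.png",np.hstack([a,b])[:,:,::-1])
for n,px,z in [("head",(348,215),.1),("driver",(205,209),.055),("tray",(276,192),.022),("block",(281,253),.07),("turq",(390,247),.03),("btn",(361,229),.087)]:
    print(n,onz(K,T,px,z).round(3))
print(blobs(p,(3,150,120),(16,255,255),3)[0]); print(blobs(p,(20,120,120),(35,255,255),5)[0])
E
```

```text
head [ 0.566 -0.233  0.1  ]
driver [0.594 0.271 0.055]
tray [0.656 0.017 0.022]
block [0.436 0.001 0.07 ]
turq [ 0.452 -0.395  0.03 ]
btn [ 0.517 -0.28   0.087]
[([360.88, 228.72], 25, [358, 226, 6, 6]), ([278.08, 253.62], 153, [271, 243, 18, 22]), ([135.58, 255.56], 114, [132, 245, 9, 22]), ([474.19, 289.69], 16, [472, 288, 5, 5])]
[([360.83, 173.8], 187, [342, 158, 42, 27]), ([319.25, 182.79], 57, [313, 179, 14, 8]), ([350.17, 215.87], 77, [346, 209, 9, 15]), ([390.04, 247.62], 69, [387, 241, 7, 14])]
```

View pics/c1.png

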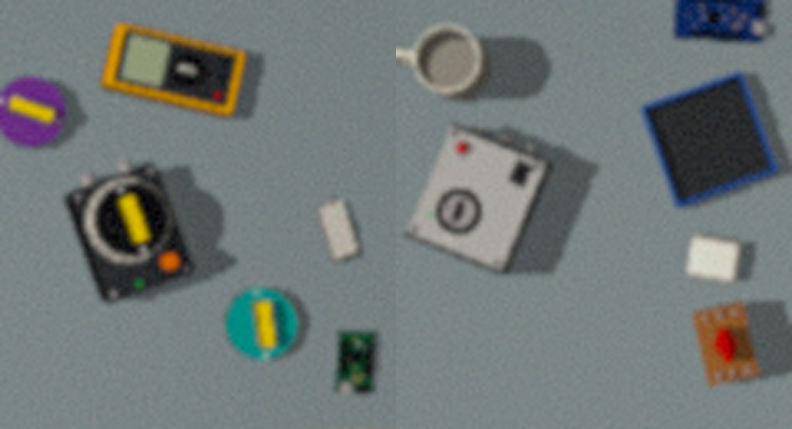

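The cap in the ring on the dark housing is at crop (135,220), full picture (350,216). The orange button is at (361,229), the key at (280,253) and the key switch at about (199,214). Next, closer views with the wrist camera.

```bash
cat >> h.py <<'E'
from scipy.spatial.transform import Rotation as Rn
def q(phi,tilt=0):
    c,s=np.cos(phi),np.sin(phi)
    R=np.array([[0,c,s],[0,s,-c],[-1,0,0.]])
    x,y,z,w=Rn.from_matrix(R).as_quat(); return [w,x,y,z]
def zax(phi): return np.array([np.sin(phi),-np.cos(phi),0])
def snap(r,n):
    c=r.camera("wrist"); np.savez(f"pics/{n}.npz",**c); cv2.imwrite(f"pics/{n}.png",c["pixels"][:,:,::-1])
E
python3 - <<'E'
from h import *
from plant import r
# target, phi
for n,t,phi in [("w_drv",(.585,.285,.057),1.21),("w_blk",(.436,.0,.06),1.57),("w_head",(.56,-.235,.08),1.87)]:
    z=zax(phi); zt=.24
    off=-0.085+(zt+.12-t[2])*.345
    p=np.array(t)-z*off; p[2]=zt
    try:
        r.move_to(p.tolist(),q(phi)); r.sleep(.15); snap(r,n)
    except r.IKError as e: print(n,p,e)
    print(n,p,r.current_t(),r.current_joint_pos())
E
```

```text
w_drv [0.56672274 0.29189623 0.24      ] 1.9417 [3.49312037e-01 4.64858401e-01 2.30855365e-01 1.33661942e+00
 7.40923087e-05 7.08878132e-01]
w_blk [4.17500006e-01 1.47320441e-05 2.40000000e-01] 3.3833 [-1.94465545e-01  8.52872124e-02 -3.11988825e-01  1.17372433e+00
  5.89216563e-05 -1.94481410e-01]
w_head [ 0.54891537 -0.23841921  0.24      ] 4.6417 [-5.44357738e-01  3.93346047e-01  1.13525003e-01  1.29042387e+00
  7.08308916e-05 -8.44613217e-01]
```

View pics/w_drv.png

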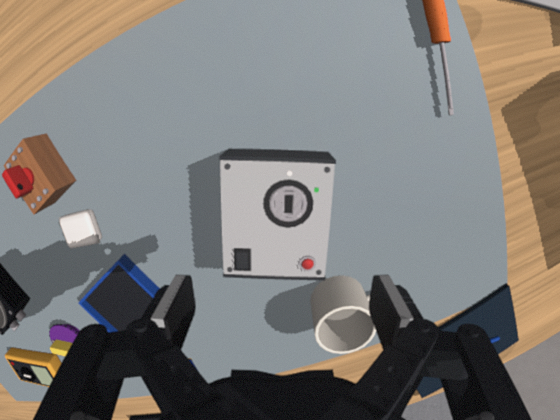

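View pics/w_blk.png

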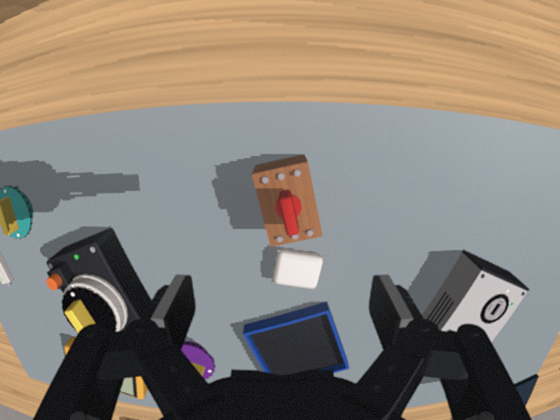

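View pics/w_head.png

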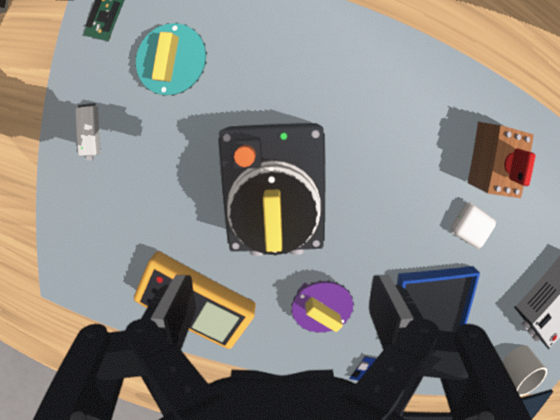

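The driver's slot is at about (289,204) in w_drv and the key at (290,213) in w_blk. In w_head the button is at (245,156) and the rib at (273,222). Now the measurements.

Run:
```python
from h import *
crops=[]
for n,(x0,y0,x1,y1) in [("w_head",(215,115,335,255)),("w_blk",(240,145,330,250)),("w_drv",(215,145,340,285))]:
    p,K,T=load(n); c=cv2.resize(p[y0:y1,x0:x1],None,fx=5,fy=5,interpolation=cv2.INTER_NEAREST)
    cv2.imwrite(f"pics/z_{n}.png",c[:600,:800,::-1])
p,K,T=load("w_head")
print(blobs(p,(3,150,120),(14,255,255),20,(215,115,335,255))[0])
b,l=blobs(p,(22,120,100),(35,255,255),20,(215,115,335,255)); print(b)
hsv=cv2.cvtColor(p,cv2.COLOR_RGB2HSV)
for row in (195,210,225,245): print(row,hsv[row,258:290].tolist()[::2])
```

```text
[([244.24, 155.84], 353, [234, 146, 21, 21])]
[([272.51, 220.29], 1081, [263, 190, 20, 62])]
195 [[9, 72, 46], [17, 51, 45], [20, 104, 49], [23, 142, 117], [24, 138, 131], [23, 146, 129], [23, 149, 127], [23, 151, 130], [23, 145, 130], [24, 147, 132], [22, 151, 157], [22, 141, 116], [15, 45, 45], [12, 50, 51], [4, 35, 51], [13, 48, 48]]
210 [[22, 60, 47], [23, 72, 46], [20, 100, 51], [23, 153, 192], [26, 145, 246], [26, 145, 245], [26, 143, 246], [26, 142, 246], [26, 145, 246], [26, 145, 247], [27, 140, 251], [23, 153, 192], [7, 50, 46], [15, 64, 48], [18, 60, 51], [15, 58, 53]]
225 [[17, 82, 50], [16, 69, 48], [26, 45, 40], [23, 146, 122], [25, 149, 243], [26, 144, 245], [26, 143, 246], [26, 141, 246], [26, 143, 246], [26, 144, 247], [26, 140, 250], [24, 153, 237], [18, 100, 66], [13, 42, 54], [15, 50, 51], [16, 51, 55]]
245 [[11, 53, 53], [0, 34, 53], [30, 29, 53], [16, 50, 56], [23, 147, 194], [26, 142, 247], [26, 141, 246], [26, 139, 247], [26, 140, 247], [26, 140, 248], [26, 139, 248], [27, 143, 253], [24, 128, 112], [0, 20, 51], [20, 30, 51], [8, 40, 51]]
```

View pics/z_w_head.png

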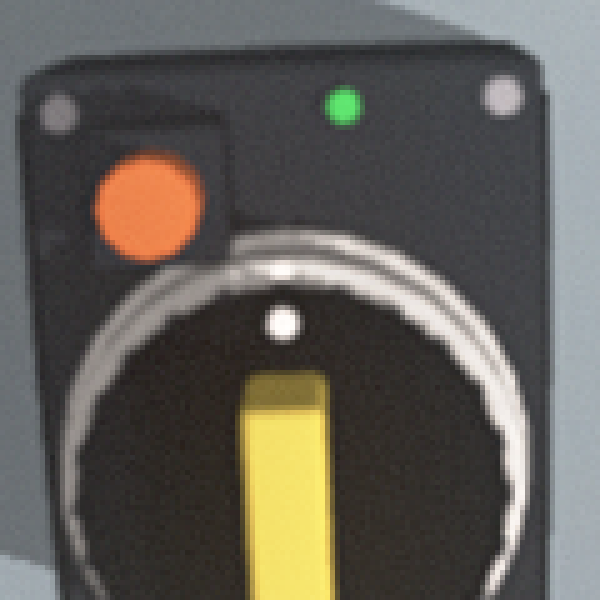

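View pics/z_w_blk.png

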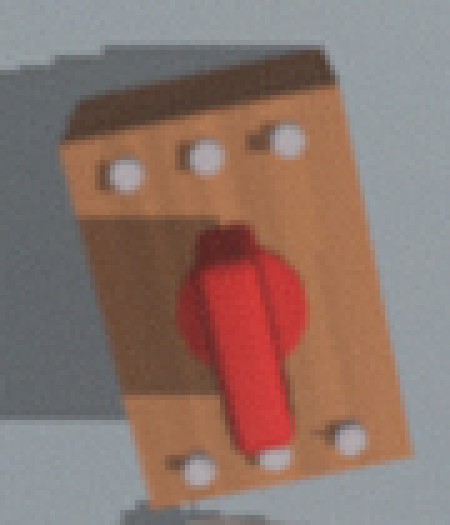

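View pics/z_w_drv.png

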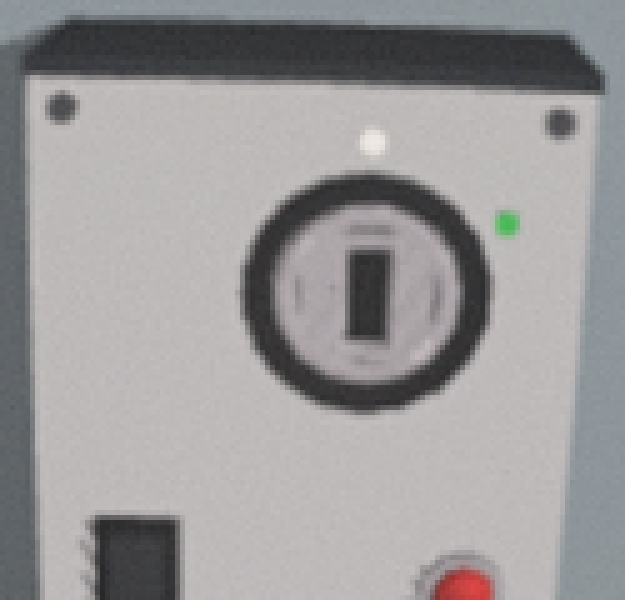

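```bash
cat >> h.py <<'E'
def rect(n,lo,hi,roi,z,amin=20,show=True):
    p,K,T=load(n) if isinstance(n,str) else n
    b,l=blobs(p,lo,hi,amin,roi)
    if not b: print("none"); return
    hsv=cv2.cvtColor(p,cv2.COLOR_RGB2HSV); m=cv2.inRange(hsv,np.array(lo),np.array(hi)); k=np.zeros_like(m); k[roi[1]:roi[3],roi[0]:roi[2]]=255; m&=k
    nn,l,s,c=cv2.connectedComponentsWithStats(m); i=1+np.argmax(s[1:,4]); ys,xs=np.nonzero(l==i)
    # subpixel: pixel corners
    P=np.array([onz(K,T,(x+dx,y+dy),z,True)[:2] for x,y in zip(xs,ys) for dx in(-.5,.5) for dy in (-.5,.5)])
    (c,wh,a)=cv2.minAreaRect((P*1000).astype(np.float32))
    if wh[0]<wh[1]: wh=wh[::-1]; a+=90
    a=np.deg2rad(a); a=(a+np.pi/2)%np.pi-np.pi/2
    ce=P.mean(0)
    print(n if isinstance(n,str) else "", "rect c",np.round(c,1),"wh",np.round(wh,1),"ang",round(a,4),"centroid",np.round(ce*1000,1),"px",[round(xs.mean(),1),round(ys.mean(),1)])
    return np.array(c)/1000,a,ce
E
python3 - <<'E'
from h import *
rect("w_head",(20,100,190),(35,255,255),(255,180,295,265),.107)
rect("w_head",(3,120,150),(16,255,255),(230,140,260,170),.087)
rect("w_blk",(0,150,190),(8,255,255),(270,180,310,245),.084)
rect("w_blk",(170,150,190),(180,255,255),(270,180,310,245),.084)
rect("w_drv",(0,0,0),(180,255,80),(282,190,296,216),.057)
rect("w_drv",(0,0,120),(180,60,255),(215,150,345,285),.055)
rect("w_drv",(0,0,220),(180,60,255),(280,165,300,182),.055,3)
p,K,T=load("w_drv"); g=cv2.cvtColor(p,cv2.COLOR_RGB2GRAY); 
m=((g<90)*255).astype(np.uint8); k=np.zeros_like(m);k[178:230,262:315]=255;m&=k
cs=max(cv2.findContours(m,0,1)[0],key=cv2.contourArea); W=np.array([onz(K,T,c[0],.057,True)[:2] for c in cs]); print("bezel",cv2.fitEllipse((W*1000).astype(np.float32)))
p,K,T=load("w_head"); g=cv2.cvtColor(p,cv2.COLOR_RGB2GRAY); hsv=cv2.cvtColor(p,cv2.COLOR_RGB2HSV); print(hsv[200:214:2,316:326].tolist()[:2])
rect("w_blk",(100,120,60),(125,255,255),(235,295,350,390),.022)
E
```

```text
w_head rect c [ 564.2 -241. ] wh [49.9 14.2] ang 0.3331 centroid [ 563.3 -241.3] px [np.float64(272.7), np.float64(223.4)]
w_head rect c [ 519.  -280.9] wh [18.3 18.1] ang 0.2828 centroid [ 519.  -280.7] px [np.float64(244.2), np.float64(156.1)]
w_blk rect c [432.7   7.5] wh [34.5  8.8] ang 0.19 centroid [433.4   7.8] px [np.float64(290.7), np.float64(217.4)]
none
w_drv rect c [578.9 294. ] wh [17.5  7.8] ang -0.3584 centroid [578.5 293.8] px [np.float64(288.1), np.float64(203.7)]
w_drv rect c [594.5 278.3] wh [148.6 144.9] ang -0.358 centroid [596.4 281.1] px [np.float64(282.4), np.float64(221.6)]
w_drv rect c [550.3 305.1] wh [4.9 4.8] ang -0.3555 centroid [550.3 305.1] px [np.float64(289.0), np.float64(173.0)]
bezel ((578.2415161132812, 293.58624267578125), (47.15489959716797, 47.27643585205078), 59.131065368652344)
[[[11, 8, 241], [15, 8, 248], [11, 9, 236], [15, 15, 231], [15, 13, 156], [150, 3, 80], [135, 16, 63], [105, 16, 63], [105, 13, 80], [105, 21, 147]], [[14, 16, 232], [13, 7, 247], [17, 9, 246], [14, 17, 223], [4, 12, 155], [120, 6, 87], [110, 12, 64], [130, 12, 62], [105, 20, 78], [102, 22, 148]]]
w_blk rect c [651.7  21. ] wh [134.7 123.2] ang 0.3292 centroid [620.3  14.3] px [np.float64(292.3), np.float64(331.5)]
```

Sizes hold: rib 49.9×14.2 mm and button 18 mm, 60.3 mm from the rib's centre. Pressing the button now with the fingers shut.

Run:
```python
from h import *
from plant import r
phi=2.29; b=[.519,-.2809]
r.command_gripper(0.0,30)
r.move_to(b+[.135],q(phi)); print(r.current_t(),r.current_force(),r.current_finger_gap())
print(r.move_straight(b+[.1085],rate=.05,force_limit=2.5),r.current_position()[2],r.current_force())
print(r.move_straight(b+[.0955],rate=.03,force_limit=15),r.current_position()[2],r.current_force(),r.current_t())
snap(r,"w_press")
print(r.move_straight(b+[.16],rate=.15))
r.command_gripper(.05)
print(r.current_t())
```

```text
5.9667 [0.28976929 0.49734129 0.94954766] -0.00015521786010045193
False 0.1084841246525486 [-0.21956817 -0.33526316  0.08214966]
True 0.09871569504435407 [-2.66453677  0.74437858 14.49923019] 7.0417
False
8.1833
```

View pics/w_press.png

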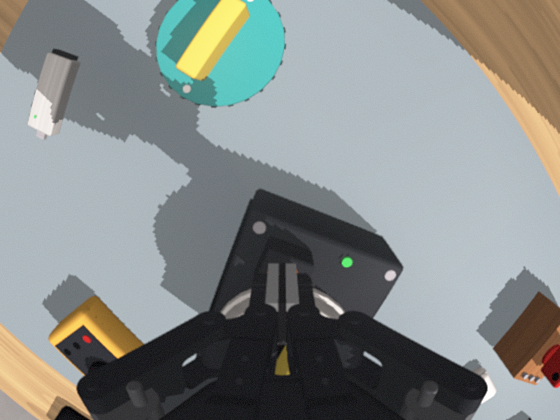

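It stopped at tip height 76.7 mm, so the button went down 10 mm. Now over the cap, with a quick look before gripping.

Run:
```python
from h import *
from plant import r
phi=1.904
p=np.array([.5642,-.241,.24]); z=zax(phi); p[:2]-=z[:2]*.045
r.move_to(p.tolist(),q(phi)); r.sleep(.1); snap(r,"w_h2")
rect("w_h2",(20,100,190),(35,255,255),(230,100,330,300),.107)
rect("w_h2",(3,120,150),(16,255,255),(200,80,300,240),.077)
print(r.current_t())
```

```text
w_h2 rect c [ 564.2 -240.8] wh [49.4 13.4] ang 0.3253 centroid [ 563.2 -241.4] px [np.float64(281.9), np.float64(258.0)]
w_h2 rect c [ 519.5 -280.9] wh [18.2 17.8] ang -1.242 centroid [ 519.1 -280.9] px [np.float64(256.6), np.float64(188.7)]
8.8167
```

View pics/w_h2.png

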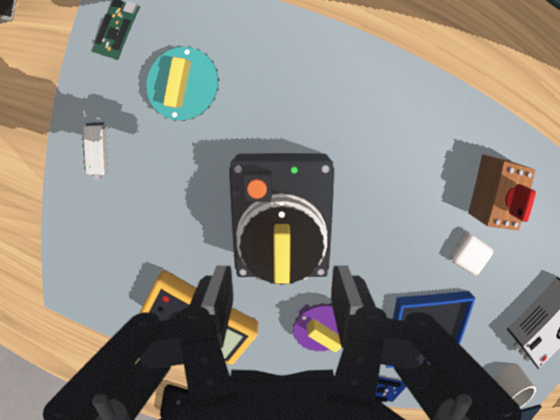

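The button stands low at (257,189) and measures 18 mm at z = 77 mm. The rib at (282,258) gives the same centre as before. Grip, twist and look.

Run:
```python
from h import *
from plant import r
c=[.5642,-.2409]; phi=1.901
r.move_to(c+[.15],q(phi))
print(r.move_straight(c+[.108],rate=.08,force_limit=8),r.current_position(),r.current_force())
r.command_gripper(0.0,35); print("gap",r.current_finger_gap(),r.current_force(),r.current_wrist_torque())
for d in (20,40,60,75,84):
    r.move_to(c+[.108],q(phi+np.deg2rad(d))); print(d,r.current_force().round(1),r.current_wrist_torque().round(2),r.current_finger_gap(),r.current_joint_pos()[5])
snap(r,"w_tw"); print(r.current_t())
```

```text
False [ 0.56438159 -0.2411512   0.10870023] [-0.19617963  0.02689563 -0.63706758]
gap 0.01344983391291294 [-0.74477364  0.99807653  6.66637311] [0.0831662  0.17946554 0.00757633]
20 [-0.5  0.5  4.7] [-0.03  0.01  0.1 ] 0.013145167878473545 -1.2161037043023402
40 [-0.6 -0.6  5.9] [-0.03 -0.03  0.1 ] 0.013341548236900671 -1.5652027379989515
60 [-0.2  0.2  5.4] [ 0.06 -0.01  0.12] 0.013299636025112839 -1.914242670079341
75 [0.1 0.3 4.9] [ 0.02 -0.03  0.07] 0.013110129969566627 -2.1762057624501185
84 [ 0.4 -0.4  5.4] [ 0.07 -0.    0.03] 0.013214251567306576 -2.3334910513610554
12.35
```

View pics/w_tw.png

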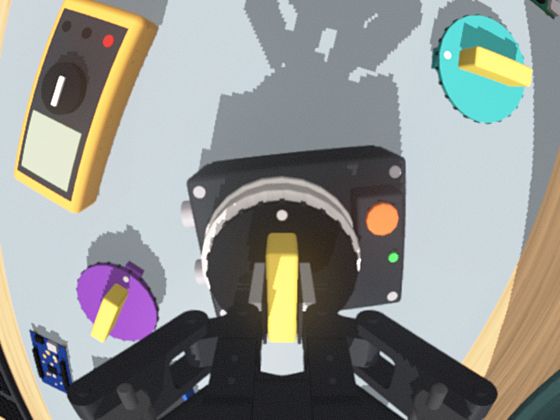

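The cap turned with the gripper: its dot is at (282,215) and the button is now at the right, (383,218). Next I lift it, and measure the tray in the first top picture.

Run:
```python
from h import *
from plant import r
p,K,T=load("top0")
hsv=cv2.cvtColor(p,cv2.COLOR_RGB2HSV); m=cv2.inRange(hsv,np.array((105,100,50)),np.array((125,255,255)))
k=np.zeros_like(m); k[165:220,250:302]=255; m&=k
ys,xs=np.nonzero(m); P=np.array([onz(K,T,(x,y),.022)[:2] for x,y in zip(xs,ys)])
print("tray",cv2.minAreaRect((P*1000).astype(np.float32)),len(xs))
c=[.5642,-.2409]; z0=r.current_position()[2]
r.move_straight(c+[z0+.03],rate=.06); print(r.current_force(),r.current_finger_gap())
r.move_straight(c+[.20],rate=.15); snap(r,"w_lift"); cc=r.camera("top"); np.savez("pics/top1.npz",**cc)
print(r.current_t(),r.current_force(),r.current_finger_gap())
```

```text
tray ((657.1231689453125, 22.22344207763672), (121.35615539550781, 121.92066955566406), 19.136829376220703) 303
[-0.02206259 -0.73514721 -2.14682068] 0.013337547992294725
13.6667 [ 0.22438327 -0.29487288 -2.73214811] 0.012952412462197445
```

View pics/w_lift.png

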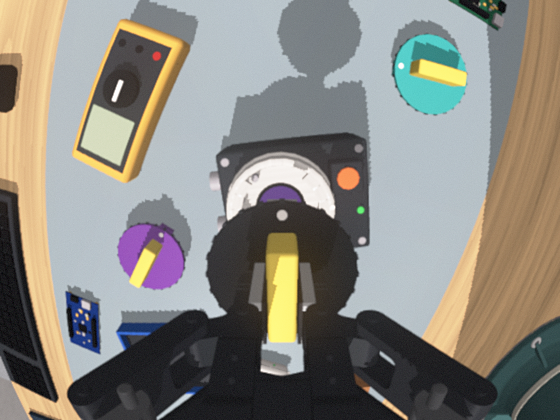

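The cap is off. The tray measures 121×122 mm, centred at (657,22) mm. Placing it there.

Run:
```python
from h import *
from plant import r
t=[.657,.022]; phi=1.90
r.move_to(t+[.16],q(phi)); print(r.current_t(),r.current_force())
r.move_straight(t+[.072],rate=.12)
print(r.move_straight(t+[.055],rate=.02,force_limit=4),r.current_position(),r.current_force(),r.current_t())
snap(r,"w_pl")
r.command_gripper(.022); r.command_gripper(.05); print(r.current_finger_gap(),r.current_force())
r.move_straight(t+[.16],rate=.12); 
p=np.array(t+[.22]); p[:2]-=zax(phi)[:2]*.05
r.move_to(p.tolist(),q(phi));r.sleep(.1); snap(r,"w_pl2"); print(r.current_t())
rect("w_pl2",(20,100,190),(35,255,255),(230,100,330,300),.057)
```

```text
15.3417 [ 0.72573865 -0.16968176 -2.3218072 ]
True [0.65688756 0.02204356 0.05842729] [-0.17485134  0.64969785  5.8391285 ] 16.8833
0.049881740311125446 [ 0.72439541  0.03020925 -0.35203564]
19.125
w_pl2 rect c [656.5  21.8] wh [49.1 14.4] ang 0.3296 centroid [655.5  21.4] px [np.float64(281.9), np.float64(248.0)]
```

View pics/w_pl2.png

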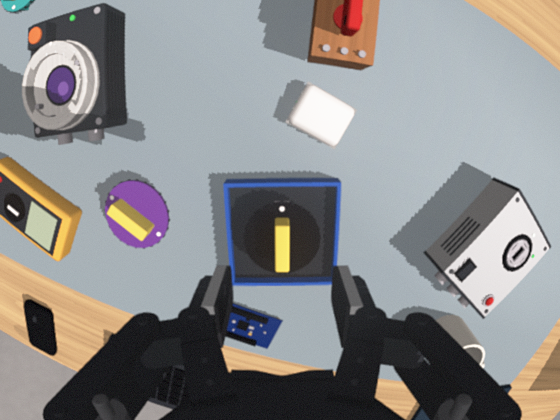

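The cap stands in the middle of the tray. Its rib at (282,248) measures 49×14 mm at the height it should have. Now the key, with a closer look first.

Run:
```python
from h import *
from plant import r
phi=1.77; p=np.array([.433,.0076,.20]); p[:2]-=zax(phi)[:2]*.02
r.move_to(p.tolist(),q(phi)); r.sleep(.15); snap(r,"w_k"); print(r.current_t())
p,K,T=load("w_k"); c=proj(K,T,(.433,.0076,.084),True); print(c); x,y=c.astype(int)
cv2.imwrite("pics/z_k.png",cv2.resize(p[y-70:y+60,x-70:x+70],None,fx=4,fy=4,interpolation=cv2.INTER_NEAREST)[:,:,::-1])
for v in (130,160,190): rect("w_k",(0,130,v),(8,255,255),(x-60,y-70,x+60,y+60),.084)
print(cv2.cvtColor(p,cv2.COLOR_RGB2HSV)[y,x-25:x+25:2].tolist())
```

```text
20.1333
[283.06050704 238.93532989]
w_k rect c [429.9   8.8] wh [40.6 17.2] ang 0.1915 centroid [429.    7.3] px [np.float64(283.7), np.float64(234.1)]
w_k rect c [430.7   9.4] wh [39.  16.4] ang 0.1931 centroid [429.3   7.8] px [np.float64(284.3), np.float64(234.6)]
w_k rect c [432.8   7. ] wh [33.9  8.1] ang 0.2066 centroid [433.4   8. ] px [np.float64(283.5), np.float64(239.3)]
[[11, 126, 115], [11, 124, 105], [11, 113, 104], [11, 115, 104], [11, 115, 109], [11, 119, 109], [11, 119, 107], [12, 128, 102], [2, 149, 106], [0, 174, 155], [0, 185, 183], [0, 182, 191], [0, 182, 196], [0, 184, 197], [0, 180, 205], [3, 174, 171], [12, 129, 160], [12, 129, 162], [12, 133, 165], [12, 135, 168], [12, 134, 171], [12, 130, 161], [12, 135, 164], [12, 132, 166], [12, 131, 167]]
```

View pics/z_k.png

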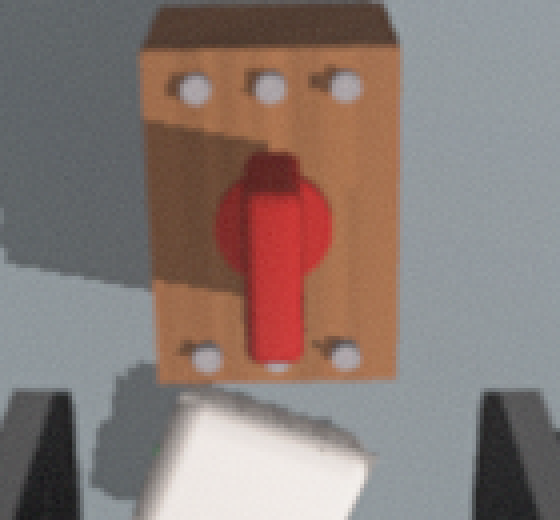

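Run:
```python
from h import *
from plant import r
p,K,T=load("w_k")
f=lambda u,v: onz(K,T,(213+u/4-.5,168+v/4-.5),.084,True)[:2]
c4=[f(247,192),f(300,192),f(302,362),f(249,362)]
c=np.mean(c4,0); print("key",c, np.linalg.norm(c4[0]-c4[1]),np.linalg.norm(c4[1]-c4[2]))
a=(c4[2]+c4[3]-c4[0]-c4[1]); print("ang",np.arctan2(a[1],a[0]))
g=lambda u,v: onz(K,T,(213+u/4-.5,168+v/4-.5),.05,True)[:2]
B=[g(140,48),g(400,45),g(397,382),g(158,384)]; print("block",np.mean(B,0),np.linalg.norm(B[0]-B[1]),np.linalg.norm(B[1]-B[2])); a=B[2]+B[3]-B[0]-B[1];print(np.arctan2(a[1],a[0]))
print("collar", g(274,222))
```

```text
key [0.43196153 0.00582649] 0.010239585254453098 0.036804738832078875
ang 0.20996177436549254
block [0.43308534 0.00584652] 0.05566173018353442 0.08092432336395312
0.2199835513927962
collar [0.43280882 0.00582631]
```

Run:
```python
from h import *
from plant import r
k=[.4325,.006]; phi=.21+np.pi/2
r.move_to(k+[.13],q(phi))
print(r.move_straight(k+[.081],rate=.08,force_limit=6),r.current_position())
r.command_gripper(0.0,25); print("gap",r.current_finger_gap(),r.current_force(),r.current_wrist_torque(),r.current_position(),r.current_t())
snap(r,"w_kg")
```

```text
False [0.43284439 0.00592804 0.08163501]
gap 0.011858182387830677 [-2.00308193 -1.06221853  5.34642403] [ 0.01206345  0.24645626 -0.02015558] [0.43270659 0.00597144 0.08139226] 21.7083
```

View pics/w_kg.png

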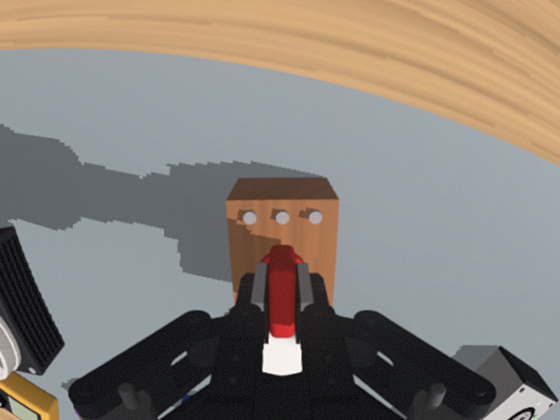

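The key is gripped, with the gap at 11.9 mm for a 12 mm bow. I lift it and look at the slot again, in the orientation I will insert at.

Run:
```python
from h import *
from plant import r
k=r.current_position().tolist()
r.move_straight(k[:2]+[.12],rate=.1); r.move_straight(k[:2]+[.19],rate=.2)
phi=-.358+np.pi/2; s=[.5785,.2937]
r.move_to(s+[.19],q(phi)); r.sleep(.2); snap(r,"w_s"); print(r.current_t(),r.current_position(),r.current_finger_gap())
p,K,T=load("w_s"); x,y=proj(K,T,s+[.057],True).astype(int); print(x,y)
tip=r.current_position()
cv2.imwrite("pics/z_s.png",cv2.resize(p[y-60:y+90,x-75:x+75],None,fx=4,fy=4,interpolation=cv2.INTER_NEAREST)[:,:,::-1])
rect("w_s",(0,0,0),(180,255,80),(x-10,y-18,x+10,y+18),.057)
print("held bow top pred px",proj(K,T,tip+np.array([0,0,.0026]),True), "tip",proj(K,T,tip-np.array([0,0,.0514]),True))
```

```text
24.275 [0.57859101 0.29288692 0.19027709] 0.011620422189465221
283 208
w_s rect c [578.6 293.7] wh [17.4  7.5] ang -0.3587 centroid [578.6 293.7] px [np.float64(284.0), np.float64(208.5)]
held bow top pred px [284.28907625 306.67809396] tip [283.63605075 253.03774656]
```

View pics/z_s.png

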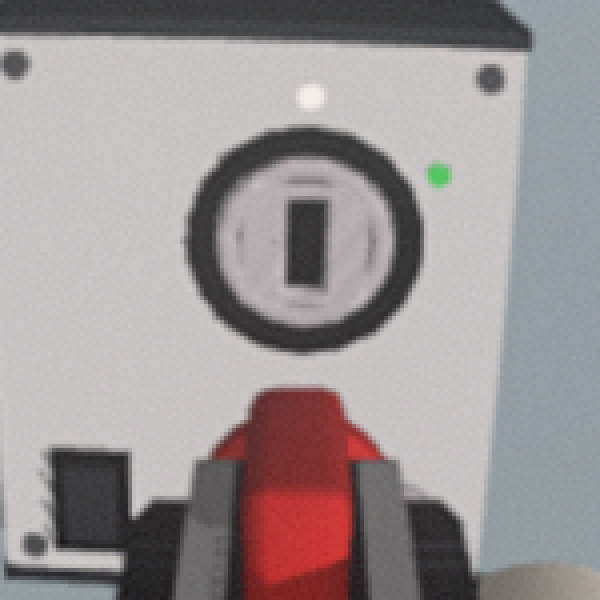

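View pics/w_s.png

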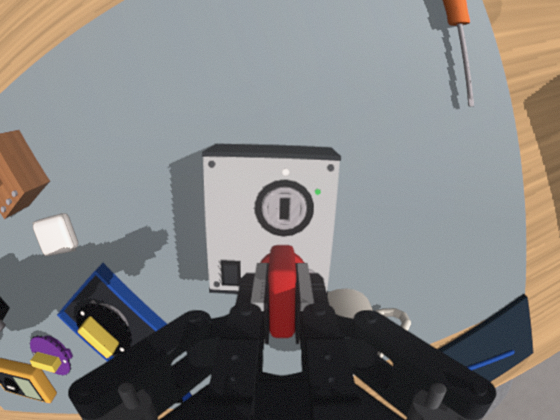

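The slot is confirmed at (578.6, 293.7) mm, yaw -0.359. The held key shows about 2 px left of where the calibration puts it, which is a sideways bias of about 0.9 mm. I correct the target for that and insert, stopping on force.

Run:
```python
from h import *
from plant import r
phi=-.3587+np.pi/2; s=np.array([.5789,.2945])
print(r.current_position())
r.move_straight([*s,.118],q(phi),rate=.12); r.sleep(.2); p=r.current_position(); print(p)
e=s-p[:2]; tgt=s+e; print("err",e)
f=r.move_straight([*tgt,.087],rate=.03,force_limit=6); print(f,r.current_position(),r.current_force(),r.current_wrist_torque(),r.current_t())
snap(r,"w_i")
```

```text
[0.57859101 0.29288692 0.19027709]
[0.5792766  0.29463216 0.1187807 ]
err [-0.0003766  -0.00013216]
True [0.57839045 0.2943117  0.08837366] [-1.29240397  0.298795    7.5262803 ] [-0.05986416  0.22688954 -0.02390533] 26.15
```

View pics/w_i.png

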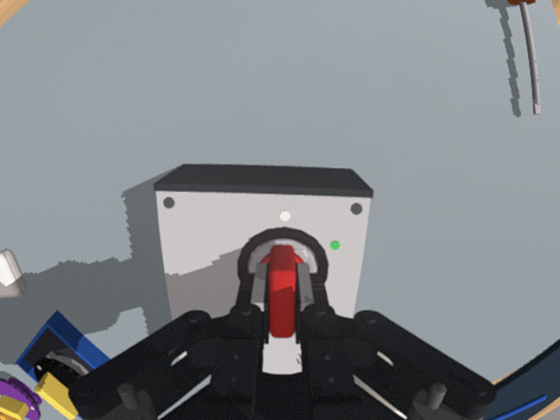

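It stopped at TCP z = 88.4 mm, which is the height expected for fully home (81.4 + 7). Now I turn it clockwise while watching the torque.

Run:
```python
from h import *
from plant import r
r.sleep(.2)
phi=-.3587+np.pi/2; p=[.5785,.2943,r.current_position()[2]]
for d in (15,30,45,58,64,68,71,74):
    r.move_to(p,q(phi-np.deg2rad(d))); t=r.current_wrist_torque(); print(d,t.round(3),r.current_force().round(1),r.current_position().round(4))
    if d>60 and abs(t[2])>.35: break
snap(r,"w_t"); print(r.current_t(),r.current_joint_pos()[5])
```

```text
15 [ 0.514 -0.346  0.036] [1.9 1.7 0.2] [0.5788 0.2946 0.0885]
30 [ 0.853 -0.558  0.006] [ 3.2  3.7 -0.2] [0.5788 0.2945 0.0885]
45 [ 0.93  -0.715  0.002] [2.4 4.3 0.5] [0.5789 0.2946 0.0885]
58 [ 1.018 -0.845  0.031] [ 5.   5.  -0.3] [0.579  0.2946 0.0886]
64 [ 1.034 -1.005  0.002] [ 3.8  3.7 -0. ] [0.5791 0.2946 0.0886]
68 [ 0.941 -1.044 -0.006] [ 3.5  3.3 -0.1] [0.5792 0.2946 0.0886]
71 [ 0.885 -1.104  0.014] [ 5.3  4.4 -0.7] [0.5792 0.2946 0.0886]
74 [ 0.804 -1.151  0.062] [ 5.9  4.1 -0.8] [0.5792 0.2945 0.0886]
28.8583 1.989374539228126
```

View pics/w_t.png

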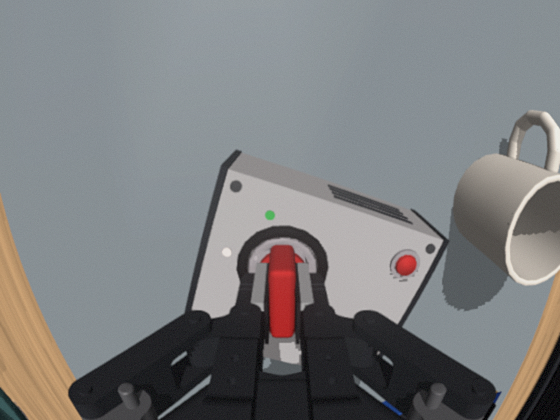

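Mz begins to rise at 74°, past 60° plus the play. A little more, then let go and check.

Run:
```python
from h import *
from plant import r
phi=-.3587+np.pi/2; p=[.5785,.2943,r.current_position()[2]]
for d in (77,79,81):
    r.move_to(p,q(phi-np.deg2rad(d))); t=r.current_wrist_torque(); print(d,t.round(3),r.current_force().round(1))
    if abs(t[2])>.3: break
ph=phi-np.deg2rad(d)
r.command_gripper(.02); r.command_gripper(.05)
r.move_straight([*p[:2],.16],rate=.1)
a=phi-np.deg2rad(60); pp=np.array(p); pp[2]=.2; pp[:2]-=zax(a)[:2]*.03
r.move_to(pp.tolist(),q(a)); r.sleep(.15); snap(r,"w_f"); print(r.current_t(),r.current_force())
P,K,T=load("w_f"); x,y=proj(K,T,(.5787,.2943,.08),True).astype(int); print(x,y)
cv2.imwrite("pics/z_f.png",cv2.resize(P[y-70:y+70,x-75:x+75],None,fx=4,fy=4,interpolation=cv2.INTER_NEAREST)[:,:,::-1])
for v in (150,180,190,200): rect("w_f",(0,130,v),(8,255,255),(x-30,y-50,x+30,y+50),.091)
```

```text
77 [ 0.798 -1.403  0.193] [ 7.4  3.6 -2.8]
79 [ 0.655 -1.475  0.218] [ 6.4  4.  -2.1]
81 [ 0.624 -1.52   0.429] [ 6.2  1.5 -2.6]
31.7333 [0.07266971 0.16360223 0.07609132]
283 247
w_f rect c [580.5 296.9] wh [43.2 13.9] ang 1.4989 centroid [579.4 297. ] px [np.float64(285.2), np.float64(250.6)]
w_f rect c [579.3 294.7] wh [35.7  8.8] ang 1.529 centroid [578.9 297.1] px [np.float64(284.7), np.float64(250.5)]
w_f rect c [580.1 310.3] wh [6.9 3.3] ang 0.1624 centroid [580.2 310.4] px [np.float64(289.2), np.float64(235.4)]
none
```

View pics/z_f.png

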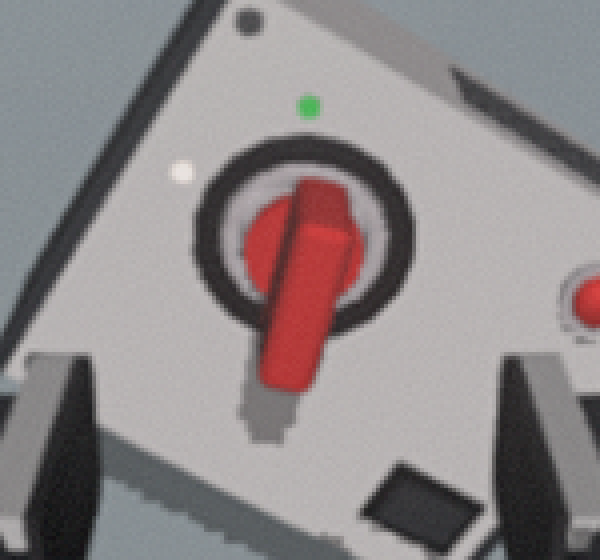

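View pics/w_f.png

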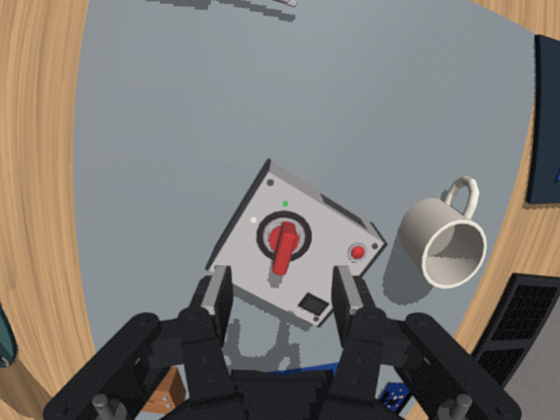

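Run:
```python
from h import *
P,K,T=load("w_f")
f=lambda u,v,z: onz(K,T,(283-75+u/4-.5,247-70+v/4-.5),z,True)[:2]*1000
print("bow",f(306,309,.091),"len",np.linalg.norm(f(326,230,.091)-f(287,390,.091)))
print("collar L/R",f(245,248,.061),f(365,248,.061),np.linalg.norm(f(245,248,.061)-f(365,248,.061)), "mid",f(305,248,.061),"bezel",f(304,236,.057))
from plant import r
p=r.current_position(); 
r.move_straight([*p[:2],.28],rate=.2)
r.move_to([.45,.2,.30],q(1.8)); r.sleep(.3); 
for n in("top","scene"):
    c=r.camera(n); np.savez(f"pics/{n}9.npz",**c)
    cv2.imwrite(f"pics/{n}9.png",c["pixels"][:,:,::-1])
print(r.current_t())
```

```text
bow [578.88001123 294.35231111] len 35.95024626970893
collar L/R [565.97126614 292.08134002] [591.66479002 296.32257515] 26.0412220330122 mid [578.81279197 294.21867112] bezel [578.42633339 295.28982946]
34.2417
```

View pics/scene9.png

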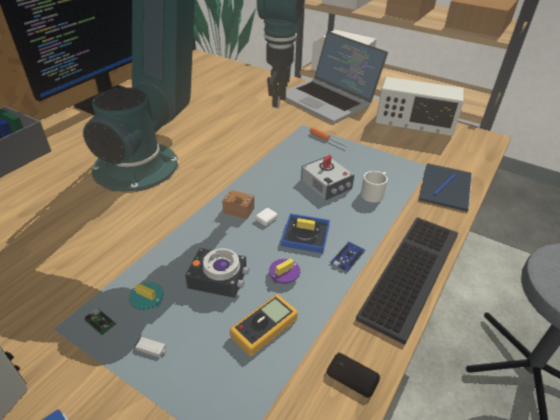

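The collar reads 26.0 mm at its home height, and the bow's centre is over the collar's centre to within 0.2 mm, so the key is home and not tilted. The scene picture shows the cap in the tray at (305,230), the key in the switch at (327,160), and the other things where they were. Handing in.

Run:
```python
from plant import r
r.job_done(); print(r.current_t())
```

```text
the job is handed in; nothing more can be done
the job is handed in; nothing more can be done
```

The laser range head is ready to fire, and I handed the job in at about 34 s; no verdict is reported.

- **Release and cap:** I pressed the button in about 10 mm, turned the cap 84° anticlockwise and lifted it off. It stands in the tray within 1 mm of the measured centre. Its rib measured 49×14 mm at the expected height, so it is flat.
- **Key:** It is home in the switch: the gripper stopped at the expected height, and the collar measured 26.0 mm there. The bow's centre is within 0.2 mm of the collar's, so it is not tilted. It stands about 1.27 rad clockwise of off, which is the 1.05 rad stop plus the play, so the switch should be on. The twisting torque also rose at the end of the turn.
- **Other things:** The last scene picture shows them where they were, and the arm is clear of everything.

**What disagreed:**
- The wrist camera was about 0.9 mm off sideways, which I corrected before inserting the key.
- Two parts measured smaller than listed, because their edges are hard to see: the key bow came out at 34–37 mm (38 listed) and the slot at about 17.5 mm (19 listed).
- The last look put the bezel's centre about 1 mm from the collar's, within the 5 mm allowed.

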